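Slide the dish adapter along the rail into the corner pocket of the microscope tray

TASK

With shut fingertips, for instance one set in the opening of the blue adapter frame, push the frame gently flat against the long rail of the white tray, before it is half-way along. Then drag it along, always kept against the rail, until it is fully home in the corner pocket, touching both the rail and the end stop. Only push and drag it: do not pinch, lift or tip the frame, do not disturb the bottle, the jar or the brass lens, and let go at the end.

Things in the scene. Friction and masses are not known exactly. Their poses are not given: they have to be found in the camera images.
- tray: White tray fixed on the bench, turned up to 0.3 rad. Origin on the bench, z up; all mm here are in the tray's axes. Deck 10 mm high, x -85..+65, y -170..+170. Dark steel walls rise 12 mm above the deck. The corner pocket (green floor patch, 70 mm wide) is at the +y end, between rail, end stop and a short lip; it is entered moving to +y along the rail.
- rail (a point): Point on the working face of the long dark rail, at deck height, half-way along it (tray x +50, y 0 mm). The face looks to tray -x; the rail runs along tray y over the whole 340 mm, is 15 mm thick and 12 mm high above the deck. Axes as the tray's.
- stop (a point): Point on the face of the end stop, at deck height, where it meets the rail: the inner corner of the pocket (tray x +50, y +155 mm). The face looks to tray -y and spans tray x -30..+50 mm; 15 mm thick. Axes as the tray's.
- lip (a point): Start of the straight short lip on the pocket's near side, at deck height (tray x -20, y +100 mm). Its face looks at the rail 70 mm away; it runs on to the stop, is 10 mm thick and 12 mm high; before it a flared entry of equal height opens out to about x -32, y +74 mm. Axes as the tray's.
- home (a point): Where the frame's origin lies when it is fully home in the pocket, against rail and stop: tray x +18, y +123 mm, at deck height. Axes as the tray's; the frame's sides are then parallel to them.
- frame: Loose blue aluminium frame, 64 x 64 mm, 12 mm high, with a 44 x 44 mm opening right through (walls 10 mm), about 65 g. Origin: centre of the opening at the underside; z up, x and y parallel to its sides. Starts flat on the deck, centre at tray x -35..-15, y -120..-40 mm, turned up to 0.45 rad from the tray. Slides with ordinary friction.
- oil: Small amber glass bottle with black cap, 28 mm diameter, 65 mm high, standing on the bench at the robot's side of the tray; origin at the centre of its underside. Bystander.
- jar: Clear specimen jar with red cap, 48 mm diameter, 55 mm high, standing on the bench beyond the pocket end of the tray; origin at the centre of its underside. Bystander.
- objective: Brass microscope objective lens in three steps with a black ring, 34 mm diameter at the foot, 52 mm high, standing on the bench behind the rail; origin at the centre of its underside. Bystander.

How it is judged:
By the outcome, as a careful person would: the job done as asked, in the order asked, and still so for the second after the job is handed in, with the robot touching nothing.
It also fails if it takes over 45 s, if anything falls off the work surface, if the arm or the gripper's body presses on something with over 40 N, if the wrist force passes 120 N, or if a joint passes its speed limit or range.

ROBOT

A 6-joint arm with a two-finger parallel gripper is mounted at the origin on the work surface. World frame = base frame: x ahead of the robot, y to its left, z up, the work surface at z = 0. Lengths are in m, angles in rad, forces in N, time in s.
With the tool pointing down it reaches from about 0.25 to 0.725 m from the base axis. Payload 4 kg.
Tool frame: the origin (TCP) lies on the centre line of the jaws, within the pads' length; the fingertips stand 17 mm ahead of it and the grasp point (between the pads) lies 2 mm behind it; z points along the fingers, y is the line along which they close (so a half turn about z gives the same grasp; the last joint's range is limited). The gripper opens to 85 mm and grips with 20 to 120 N. Pads are 22 mm wide; open, the fingers measure 114 mm over their backs; the gripper's body (76 mm by 85 mm) begins 54 mm behind the grasp point. The pads swing forward as they close: fully open they stand 13 mm farther back than shut.
Start: joints at [1.129, 0.241, 0.005, 1.335, 0, 1.571], TCP at [0.214, 0.452, 0.248] pointing down, gripper open.
Joint ranges: [-2.72, 2.72], [-1.05, 1.87], [-1.09, 1.28], [-1.99, 2.15], [-1.42, 1.44], [-3.14, 3.14]. Speed limits (rad/s): [2.79, 2.79, 3.14, 3.14, 3.14, 3.14].

INTERFACE

Orientations are given as a unit quaternion [x, y, z, w].
In Python, from workcell import bot, camera, get_calibration gives the robot as it stands.
- The arm moves only by the tool apply_moves, never from a script. Its argument "steps" is a list of rows, each a list of 3 entries, a list of its own where there are three numbers: the shift along the tool's x, y, z as a fraction of full scale, then the turn, a rotation vector about the tool's x, y, z as a fraction of full scale, then the opening, from 0 (shut) to 1 (fully open). A call has exactly 8 rows; each row shifts and turns the commanded pose from where the row before left it, along the tool's axes as they then stand; what a row does not reach is not made up. Full scale, the value 1, is 20 cm for a shift and pi rad for a turn. A row lasts 1/12 s, in which the tool goes at most 41.7 mm and 7.16 degrees, less where a joint would pass 70% of its speed; a pose out of reach is approached as far as the arm can. A call with a number of a shift or a turn outside -1 to 1 is refused whole. A call with a gripper value outside its range is refused whole. The fingers move at their own pace and stop on an object; the grip force is fixed at half the most. Time passes only in rows, so rows that do not move let the fingers close, or fill a call up. It gives the time, the measured TCP pose, the force, the opening and the grip force at its end, in the units of the state.
- bot.get_obs(): the state, without advancing time (a new reading comes with each control period).
- camera(name): name is "scene" or "top"; returns (picture, depth): 480x640x3 uint8, red, green, blue; 480x640 float32, m along the optical axis (not along the pixel's ray), 0 where there is no reading.
- get_calibration(name): a dict with "fov_y" (degrees; the focal length in pixels is half the picture's height over the tangent of half this angle, whatever the lens; pixels are square), "cx", "cy" (the principal point, pixels), "rvec" (rotation vector, rad) and "tvec" (3), from world to camera coordinates, as OpenCV has them. Camera axes: x right, y down, z forward; pixel columns grow to the right and rows downward; lengths in m; the calibration is good to about 2 mm. A picture is of the moment at which its call begins. get_calibration takes no time and is no camera call.
- bot.job_done(): hands the job in; it is judged then, once.
The state is a dict: "clock": time; "joint_pos": joint angles; "joint_vel": joint speeds; "tau": joint torques, N m; "eef_pos": TCP position; "tool_rot": TCP orientation; "ft_force": force on the tool from outside, world axes, zero at the start; "ft_torque": the same for the moment, N m; "grip_width": finger opening in m; "grasp_force": force on a finger pad.
Only numpy, scipy, OpenCV 4.12 (cv2) and the standard library are available. Lean on these libraries where they do the work, as an engineer would, in place of code of your own. Each camera call takes 0.05 s, during which the arm holds its last target. There are 200 camera calls.

## Working session

There is one attempt and no reset: what is moved stays moved. The work goes in short steps, Python scripts to look and compute and a tool call to move; the robot and the scene stay as the last step left them, time stands still between calls to the robot, and variables do not carry over. Pictures are saved under pics/ and viewed, at most 10 in all, crops included, and the job is handed in when it is done.

Besides the shell and the picture viewer there is one more tool, called after "Request:" by a JSON object that holds its "fn" and its "kwargs", one argument or row to a line. apply_moves: Moves the arm, as the interface text tells. Its arguments: {"type":"object","properties":{"steps":{"type":"array"}},"required":["steps"]}

```bash
mkdir -p pics; cat > h.py <<'E'
import numpy as np,cv2
from workcell import bot,camera,get_calibration
from scipy.spatial.transform import Rotation as R
def cal(n):
    c=get_calibration(n);f=240/np.tan(np.radians(c['fov_y'])/2)
    return f,c['cx'],c['cy'],R.from_rotvec(np.array(c['rvec']).ravel()).as_matrix(),np.array(c['tvec']).ravel(),c
def pz(n,u,v,z):
    f,cx,cy,r,t,_=cal(n);d=r.T@np.array([(u-cx)/f,(v-cy)/f,1]);o=-r.T@t
    return o+d*(z-o[2])/d[2]
def proj(n,p):
    f,cx,cy,r,t,_=cal(n);q=r@np.array(p)+t
    return q[0]/q[2]*f+cx,q[1]/q[2]*f+cy
E
python3 - <<'E'
from h import *
for n in('top','scene'):
    p,d=camera(n);cv2.imwrite(f'pics/{n}0.png',p[:,:,::-1]);np.save(f'{n}0.npy',d);print(get_calibration(n))
print(bot.get_obs())
E
```

```text
{'fov_y': 44.69118936521409, 'cx': 327.04505518812005, 'cy': 236.04453700234362, 'rvec': array([ 2.16720504, -2.19067277,  0.04764933]), 'tvec': array([0.08526754, 0.55054769, 1.05161652])}
{'fov_y': 55.82051458314823, 'cx': 322.1213053936603, 'cy': 242.37209446539984, 'rvec': array([ 1.4247553 ,  2.15041763, -0.8767008 ]), 'tvec': array([ 0.15623187, -0.35872721,  1.06131405])}
{'clock': 0.1, 'joint_pos': array([ 1.12904030e+00,  2.41354661e-01,  3.87367016e-03,  1.33523577e+00,
       -1.90318001e-05,  1.57076688e+00]), 'joint_vel': array([ 0.00020732, -0.00189398,  0.00416974, -0.0016575 ,  0.00066313,
       -0.00235649]), 'tau': array([-3.45237522e-04, -3.73138297e+01,  2.53010130e+01,  1.08517846e-02,
       -5.62888795e-05,  6.10335377e-06]), 'eef_pos': array([0.21353762, 0.45151016, 0.24749909]), 'tool_rot': array([ 2.19071915e-01,  9.75708242e-01, -9.38970283e-04, -2.01099470e-04]), 'ft_force': array([ 0.03581194,  0.72657412, -0.77481258]), 'ft_torque': array([ 0.0391423 ,  0.02146956, -0.06704614]), 'grasp_force': 0.0, 'grip_width': 0.08552953258961594}
```

View pics/top0.png

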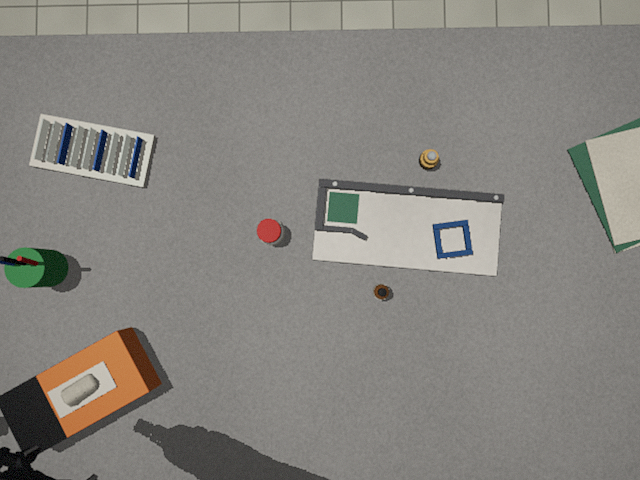

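View pics/scene0.png

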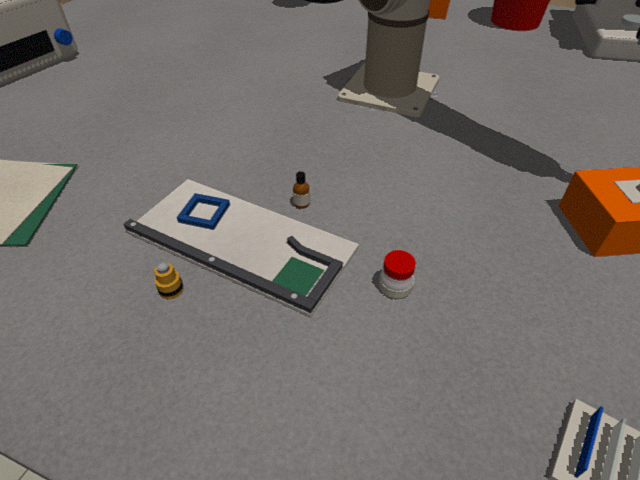

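```bash
python3 - <<'E'
import cv2
p=cv2.imread('pics/top0.png')[150:300,305:510];cv2.imwrite('pics/c0.png',cv2.resize(p,None,fx=3.9,fy=3.9,interpolation=cv2.INTER_CUBIC))
E
```

```text
(no output)
```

View pics/c0.png

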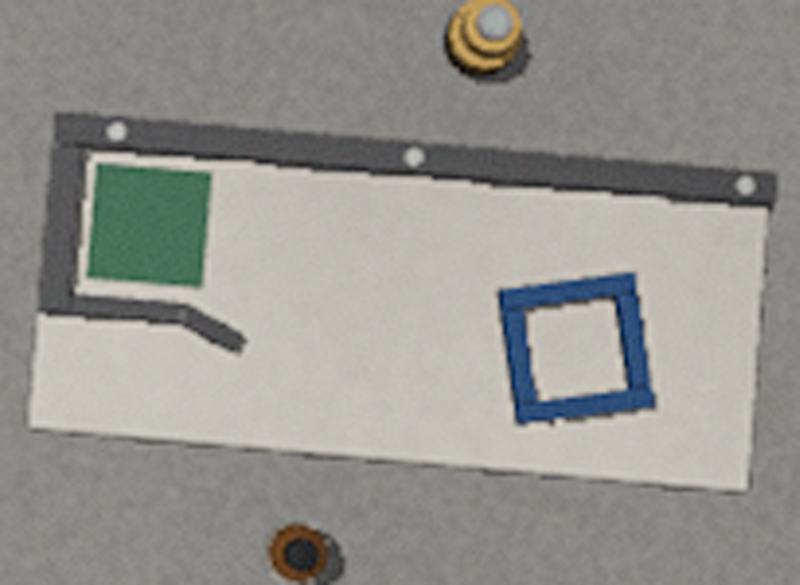

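```bash
cat >> h.py <<'E'
def fit(local,world):  # 2D rigid, returns yaw,t,residual
    L=np.array(local,float);W=np.array(world)[:,:2];lc,wc=L.mean(0),W.mean(0);a,b=L-lc,W-wc
    th=np.arctan2((a[:,0]*b[:,1]-a[:,1]*b[:,0]).sum(),(a*b).sum());c,s=np.cos(th),np.sin(th);M=np.array([[c,-s],[s,c]])
    return th,wc-M@lc,np.linalg.norm(a@M.T-b,axis=1)
def crop(c,s,x0,y0): return (c[0]+.5)/s-.5+x0,(c[1]+.5)/s-.5+y0
E
python3 - <<'E'
from h import *
C=lambda c,z:pz('top',*crop(c,3.9,305,150),z)
tl=[(-.085,.17),(-.085,-.17),(.065,.17),(.065,-.17)]
tw=[C((30,428),.01),C((748,491),.01),C((57,113),.022),C((777,173),.022)]
th,t,r=fit(tl,tw);print('tray',th,t,r*1e3)
fl=[(.032,.032),(.032,-.032),(-.032,-.032),(-.032,.032)]
fw=[C(c,.022) for c in[(499,290),(635,273),(656,406),(518,424)]]
a,f,r=fit(fl,fw);M=np.array([[np.cos(th),-np.sin(th)],[np.sin(th),np.cos(th)]])
print('frame',a,f,r*1e3,'rel',a-th,M.T@(f-t))
for n,u,v,z in[('jar',270,231,.055),('lens',431,156,.052),('oil',382,292,.065)]:
    w=pz('top',u,v,z);print(n,w,M.T@(w[:2]-t))
for p in[(.018,.123),(.05,0),(.05,.155),(-.035,-.08)]:print(p,t+M@p)
#cross-check scene cam: tray origin etc
for p,z in[((-.085,-.17),.01),((.065,.17),.022),((.065,-.17),.022)]:print(proj('scene',[*(t+M@p),z]))
print(R.from_quat(bot.get_obs()['tool_rot']).as_matrix().round(3))
E
```

```text
tray -0.09765105538269409 [ 0.57667571 -0.06945525] [1.07795301 1.02890985 1.12198674 1.03569121]
frame 0.12023365011856597 [ 0.54341464 -0.14893333] [0.31894134 0.78988064 0.66097696 0.59349877] rel 0.21788470550126005 [-0.02535382 -0.08234226]
jar [0.55921612 0.17976684 0.055     ] [-0.04167455  0.24633254]
lens [ 0.69027674 -0.10831042  0.052     ] [ 0.11684805 -0.02759442]
oil [ 0.44985468 -0.01619047  0.065     ] [-0.13140994  0.04064649]
(0.018, 0.123) [0.60658195 0.05120384]
(0.05, 0) [ 0.6264375  -0.07433005]
(0.05, 0.155) [0.64154937 0.07993152]
(-0.035, -0.08) [ 0.53404277 -0.14566177]
(np.float64(187.3076359495486), np.float64(177.60493892652008))
(np.float64(310.7854500674178), np.float64(307.5676673482267))
(np.float64(122.56492987195529), np.float64(223.24551890062568))
[[-0.904  0.428 -0.001]
 [ 0.428  0.904 -0.002]
 [-0.    -0.002 -1.   ]]
```

Request:
{"fn": "apply_moves", "kwargs": {
  "steps": [
    [[0,0,0],[0,0,-0.0365],0],
    [[0,0,0],[0,0,-0.0365],0],
    [[0,0,0],[0,0,-0.0365],0],
    [[-0.11,-0.16,0],[0,0,0],0],
    [[-0.11,-0.16,0],[0,0,0],0],
    [[-0.11,-0.16,0],[0,0,0],0],
    [[-0.11,-0.16,0],[0,0,0],0],
    [[-0.11,-0.16,0],[0,0,0],0]
  ]
}}

```text
clock: 0.77
eef_pos: [0.3078, 0.2803, 0.2479]
tool_rot: [0.048, 0.999, -0.0, -0.0]
ft_force: [0.6, -0.1, -0.3]
grip_width: -0.0002
grasp_force: 0.0
```

Request:
{"fn": "apply_moves", "kwargs": {
  "steps": [
    [[-0.11,-0.16,0.05],[0,0,0],0],
    [[-0.11,-0.16,0.05],[0,0,0],0],
    [[-0.11,-0.16,0.05],[0,0,0],0],
    [[-0.11,-0.16,0.05],[0,0,0],0],
    [[-0.11,-0.16,0.05],[0,0,0],0],
    [[-0.11,-0.16,0.05],[0,0,0],0],
    [[-0.11,-0.16,0.05],[0,0,0],0],
    [[-0.11,-0.16,0.05],[0,0,0],0]
  ]
}}

```text
clock: 1.43
eef_pos: [0.458, 0.0081, 0.1676]
tool_rot: [0.049, 0.999, 0.0, -0.0]
ft_force: [1.0, 1.2, 0.1]
grip_width: 0.0002
grasp_force: 0.0
```

```bash
cat >> h.py <<'E'
TH,T0=-0.09765,np.array([.57668,-.06946]);M=R.from_euler('z',TH).as_matrix()
def st():
    o=bot.get_obs();p=np.r_[M[:2,:2].T@(o['eef_pos'][:2]-T0),o['eef_pos'][2]]*1e3
    r=(R.from_quat(o['tool_rot']).as_matrix().T@M@np.diag([-1,1,-1]))
    print('t',o['clock'],'tcp tray mm',p.round(1),'rot err(tool, /pi)',(R.from_matrix(r).as_rotvec()/np.pi).round(4),'F tray',(M.T@o['ft_force']).round(1),o['grip_width'].round(4));return p
E
python3 -c "
from h import *
st()"
```

```text
Traceback (most recent call last):
  File "h.py", line 22, in st
    print('t',o['clock'],'tcp tray mm',p.round(1),'rot err(tool, /pi)',(R.from_matrix(r).as_rotvec()/np.pi).round(4),'F tray',(M.T@o['ft_force']).round(1),o['grip_width'].round(4));return p
                                                                                                                                                           ^^^^^^^^^^^^^^^^^^^^^
AttributeError: 'float' object has no attribute 'round'
```

Request:
{"fn": "apply_moves", "kwargs": {
  "steps": [
    [[-0.1,-0.15,0],[0,0,0],0],
    [[-0.1,-0.15,0],[0,0,0],0],
    [[-0.1,-0.15,0],[0,0,0],0],
    [[-0.1,-0.15,0.1],[0,0,0],0],
    [[-0.1,-0.15,0.1],[0,0,0],0],
    [[0,0,0],[0,0,0],0],
    [[0,0,0],[0,0,0],0],
    [[0,0,0],[0,0,0],0]
  ]
}}

```text
clock: 2.1
eef_pos: [0.5419, -0.1487, 0.1276]
tool_rot: [0.049, 0.999, 0.0, -0.001]
ft_force: [-0.8, 1.1, -0.1]
grip_width: 0.0003
grasp_force: 0.0
```

```bash
sed -i "s/o\['grip_width'\].round(4)/o['grip_width']/" h.py; python3 - <<'E'
from h import *
st()
p,d=camera('scene');cv2.imwrite('pics/s1.png',cv2.resize(p[150:330,110:350,::-1],None,fx=3.3,fy=3.3,interpolation=cv2.INTER_CUBIC))
E
```

```text
t 2.1 tcp tray mm [-26.9 -82.3 127.6] rot err(tool, /pi) [ 0.0003 -0.0007 -0.0002] F tray [-0.9  1.  -0.1] 0.0003338366116901259
```

View pics/s1.png

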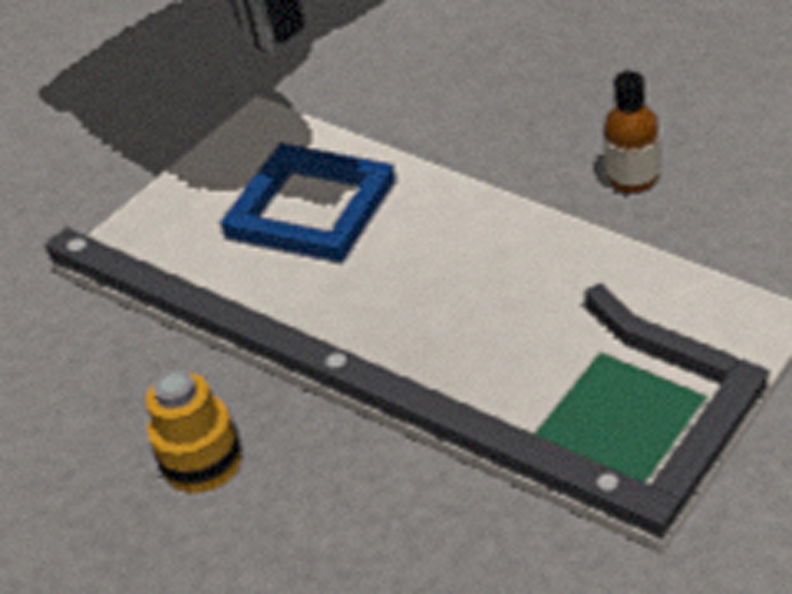

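The scene crop shows the frame untouched (its top face's corners are at about (224,225), (280,146), (396,168), (343,248)) and the shut fingers hanging above it at (270,25).

```bash
python3 - <<'E'
from h import *
w=np.mean([pz('scene',*crop(c,3.3,110,150),.022) for c in[(224,225),(280,146),(396,168),(343,248)]],0)
print(w,(M.T@(w-np.r_[T0,0]))*1e3)
E
```

```text
[ 0.54633463 -0.14606163  0.022     ] [-22.73253731 -79.1952208   22.        ]
```

Request:
{"fn": "apply_moves", "kwargs": {
  "steps": [
    [[0,0,0.1],[0,0,0],0],
    [[0,0,0.1],[0,0,0],0],
    [[0,0,0.1],[0,0,0],0],
    [[0,0,0.05],[0,0,0],0],
    [[0,0,0.0],[0,0,0],0],
    [[0,0,0],[0,0,0],0],
    [[0,0,0],[0,0,0],0],
    [[0,0,0],[0,0,0],0]
  ]
}}

```text
clock: 2.82
eef_pos: [0.5439, -0.149, 0.0601]
tool_rot: [0.049, 0.999, -0.0, 0.002]
ft_force: [-1.0, -0.2, 0.1]
grip_width: -0.0002
grasp_force: 0.0
```

```bash
python3 - <<'E'
from h import *
st()
p,d=camera('scene');cv2.imwrite('pics/s2.png',cv2.resize(p[150:330,110:350,::-1],None,fx=3.3,fy=3.3,interpolation=cv2.INTER_CUBIC))
E
```

```text
t 2.8167 tcp tray mm [-24.9 -82.4  60.1] rot err(tool, /pi) [-0.0002  0.001   0.0001] F tray [-1.  -0.3  0.1] -0.00022647215478596106
```

View pics/s2.png

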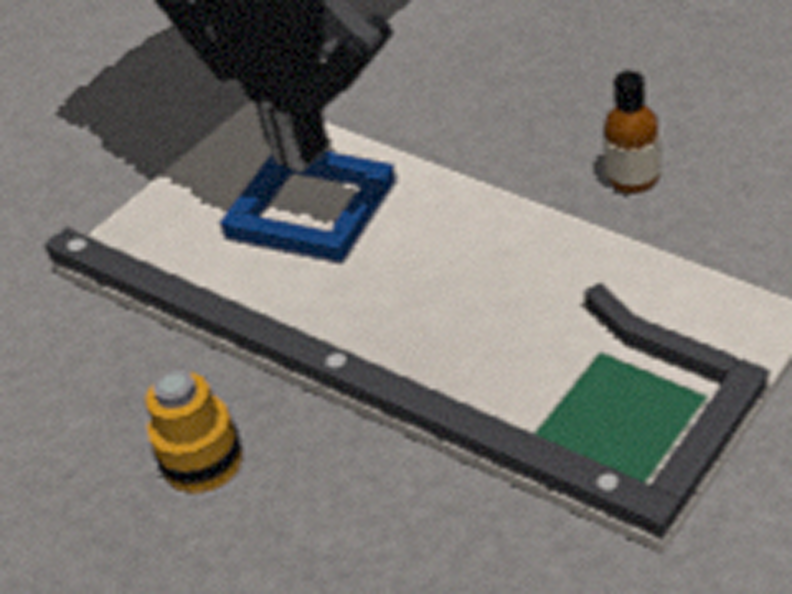

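The picture shows the shut tip over the opening, its lower end at (300,168), about 20 mm above the frame. I'll centre by 1 mm and lower it in.

Request:
{"fn": "apply_moves", "kwargs": {
  "steps": [
    [[-0.005,0.005,0],[0,0,0],0],
    [[0,0,0.04],[0,0,0],0],
    [[0,0,0.03],[0,0,0],0],
    [[0,0,0.03],[0,0,0],0],
    [[0,0,0.025],[0,0,0],0],
    [[0,0,0.02],[0,0,0],0],
    [[0,0,0.0],[0,0,0],0],
    [[0,0,0.0],[0,0,0],0]
  ]
}}

```text
clock: 3.53
eef_pos: [0.5434, -0.148, 0.0288]
tool_rot: [0.049, 0.999, 0.0, -0.001]
ft_force: [0.7, -0.1, 0.3]
grip_width: -0.0002
grasp_force: 0.0
```

```bash
python3 - <<'E'
from h import *
st()
p,d=camera('scene');cv2.imwrite('pics/s3.png',cv2.resize(p[160:280,130:290,::-1],None,fx=4.5,fy=4.5,interpolation=cv2.INTER_CUBIC))
E
```

```text
t 3.5333 tcp tray mm [-25.5 -81.4  28.8] rot err(tool, /pi) [ 0.0001 -0.0004 -0.0001] F tray [ 0.7 -0.   0.3] -0.0002161216012821949
```

View pics/s3.png

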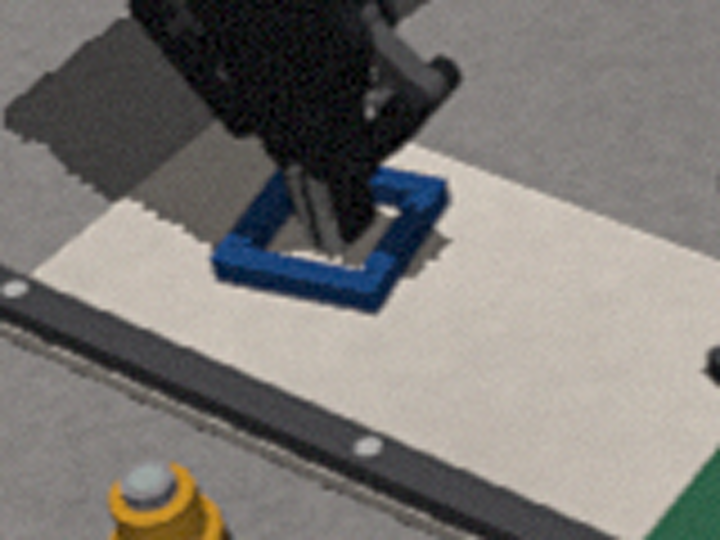

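The fingertips stand in the opening at (345,240), clear of the walls with no force showing. Now I push slowly toward the rail.

Request:
{"fn": "apply_moves", "kwargs": {
  "steps": [
    [[-0.015,0,0],[0,0,0],0],
    [[-0.015,0,0],[0,0,0],0],
    [[-0.015,0,0],[0,0,0],0],
    [[-0.015,0,0],[0,0,0],0],
    [[-0.015,0,0],[0,0,0],0],
    [[-0.015,0,0],[0,0,0],0],
    [[-0.015,0,0],[0,0,0],0],
    [[-0.015,0,0],[0,0,0],0]
  ]
}}

```text
clock: 4.25
eef_pos: [0.5679, -0.1505, 0.0293]
tool_rot: [0.049, 0.999, -0.0, -0.0]
ft_force: [-0.3, 0.7, 0.9]
grip_width: 0.0001
grasp_force: 0.2
```

Request:
{"fn": "apply_moves", "kwargs": {
  "steps": [
    [[-0.015,0,0],[0,0,0],0],
    [[-0.015,0,0],[0,0,0],0],
    [[-0.015,0,0],[0,0,0],0],
    [[-0.015,0,0],[0,0,0],0],
    [[-0.01,0,0],[0,0,0],0],
    [[-0.01,0,0],[0,0,0],0],
    [[-0.01,0,0],[0,0,0],0],
    [[-0.01,0,0],[0,0,0],0]
  ]
}}

```text
clock: 4.92
eef_pos: [0.5876, -0.1524, 0.0293]
tool_rot: [0.049, 0.999, 0.0, -0.0]
ft_force: [-0.6, 0.5, -0.1]
grip_width: 0.0
grasp_force: 0.2
```

```bash
python3 - <<'E'
from h import *
st()
p,d=camera('scene');cv2.imwrite('pics/s4.png',cv2.resize(p[170:290,130:290,::-1],None,fx=4.5,fy=4.5,interpolation=cv2.INTER_CUBIC))
E
```

```text
t 4.9167 tcp tray mm [ 19.  -81.5  29.3] rot err(tool, /pi) [ 0.     -0.0001 -0.    ] F tray [-0.6  0.4 -0.1] 4.713481280625537e-05
```

View pics/s4.png

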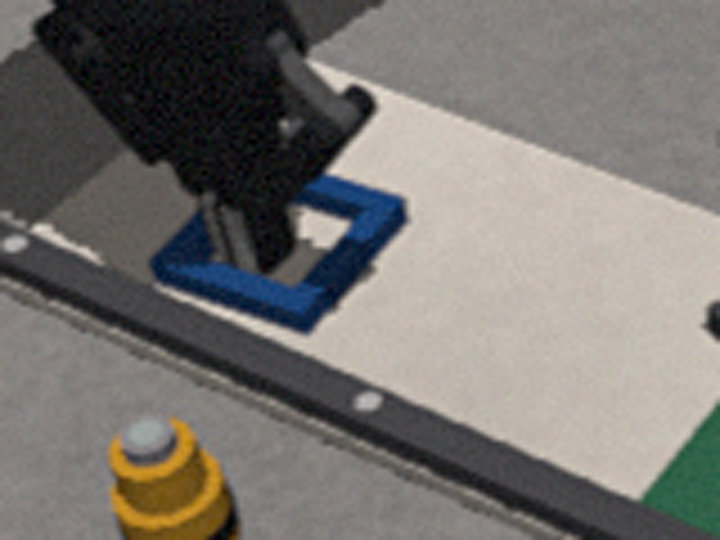

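The frame is now nearly parallel to the rail, a few mm short of it (front edge from (155,265) to (308,328)). Next, smaller steps.

Request:
{"fn": "apply_moves", "kwargs": {
  "steps": [
    [[-0.005,0,0],[0,0,0],0],
    [[-0.005,0,0],[0,0,0],0],
    [[-0.005,0,0],[0,0,0],0],
    [[-0.005,0,0],[0,0,0],0],
    [[-0.005,0,0],[0,0,0],0],
    [[-0.005,0,0],[0,0,0],0],
    [[-0.005,0,0],[0,0,0],0],
    [[0,0,0],[0,0,0],0]
  ]
}}

```text
clock: 5.63
eef_pos: [0.5948, -0.1531, 0.0293]
tool_rot: [0.049, 0.999, -0.0, 0.0]
ft_force: [-0.1, -0.2, -0.1]
grip_width: 0.0001
grasp_force: 0.0
```

Request:
{"fn": "apply_moves", "kwargs": {
  "steps": [
    [[-0.004,0,0],[0,0,0],0],
    [[0,0,0],[0,0,0],0],
    [[-0.004,0,0],[0,0,0],0],
    [[0,0,0],[0,0,0],0],
    [[-0.003,0,0],[0,0,0],0],
    [[0,0,0],[0,0,0],0],
    [[0,0,0],[0,0,0],0],
    [[0,0,0],[0,0,0],0]
  ]
}}

```text
clock: 6.3
eef_pos: [0.5968, -0.1533, 0.0293]
tool_rot: [0.049, 0.999, 0.0, 0.0]
ft_force: [0.9, 0.2, -0.3]
grip_width: -0.0001
grasp_force: 0.0
```

```bash
python3 -c "
from h import *
st()"
```

```text
t 6.3 tcp tray mm [ 28.2 -81.5  29.3] rot err(tool, /pi) [ 0.      0.     -0.0001] F tray [ 0.9  0.3 -0.3] -8.196007897527605e-05
```

Request:
{"fn": "apply_moves", "kwargs": {
  "steps": [
    [[-0.004,0,0],[0,0,0],0],
    [[0,0,0],[0,0,0],0],
    [[-0.004,0,0],[0,0,0],0],
    [[0,0,0],[0,0,0],0],
    [[0,0,0],[0,0,0],0],
    [[0,0,0],[0,0,0],0],
    [[0,0,0],[0,0,0],0],
    [[0,0,0],[0,0,0],0]
  ]
}}

```text
clock: 6.97
eef_pos: [0.5984, -0.1535, 0.0293]
tool_rot: [0.049, 0.999, -0.0, 0.0]
ft_force: [-0.3, -1.4, 0.0]
grip_width: -0.0003
grasp_force: 0.0
```

```bash
python3 - <<'E'
from h import *
st()
p,d=camera('scene');cv2.imwrite('pics/s5.png',cv2.resize(p[180:300,130:290,::-1],None,fx=4.5,fy=4.5,interpolation=cv2.INTER_CUBIC))
E
```

```text
t 6.9667 tcp tray mm [ 29.8 -81.5  29.3] rot err(tool, /pi) [-0.      0.0001 -0.    ] F tray [-0.1 -1.4  0. ] -0.0003267227667206319
```

View pics/s5.png

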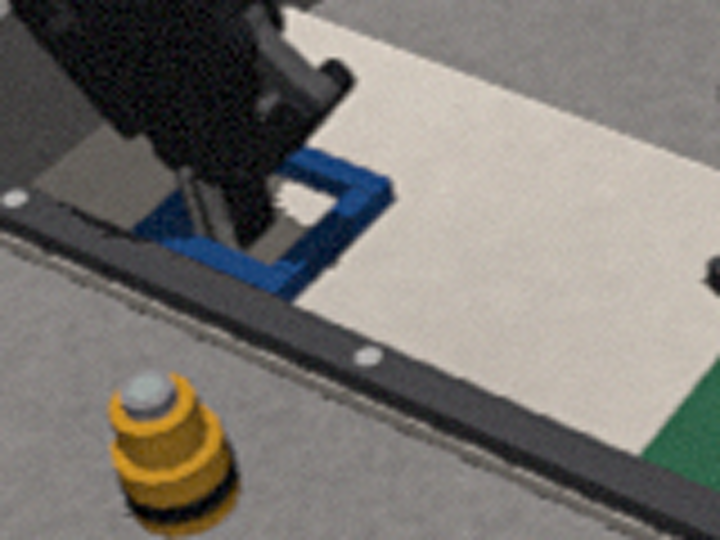

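The frame lies along the rail ((135,232) to (290,298)) and is nearly touching. I'll use finer steps until the force rises.

Request:
{"fn": "apply_moves", "kwargs": {
  "steps": [
    [[-0.003,0,0],[0,0,0],0],
    [[0,0,0],[0,0,0],0],
    [[-0.003,0,0],[0,0,0],0],
    [[0,0,0],[0,0,0],0],
    [[0,0,0],[0,0,0],0],
    [[0,0,0],[0,0,0],0],
    [[0,0,0],[0,0,0],0],
    [[0,0,0],[0,0,0],0]
  ]
}}

```text
clock: 7.68
eef_pos: [0.5988, -0.1535, 0.0292]
tool_rot: [0.049, 0.999, 0.0, -0.001]
ft_force: [-5.2, 0.2, 3.4]
grip_width: -0.0002
grasp_force: 2.3
```

Request:
{"fn": "apply_moves", "kwargs": {
  "steps": [
    [[-0.003,0,0],[0,0,0],0],
    [[0,0,0],[0,0,0],0],
    [[0,0,0],[0,0,0],0],
    [[0,0,0],[0,0,0],0],
    [[0,0,0],[0,0,0],0],
    [[0,0,0],[0,0,0],0],
    [[0,0,0],[0,0,0],0],
    [[0,0,0],[0,0,0],0]
  ]
}}

```text
clock: 8.35
eef_pos: [0.5988, -0.1535, 0.0291]
tool_rot: [0.049, 0.999, 0.0, -0.001]
ft_force: [-6.7, 0.6, 3.2]
grip_width: -0.0003
grasp_force: 3.0
```

Contact with the rail at about 6.7 N. I'll start the drag slowly.

Request:
{"fn": "apply_moves", "kwargs": {
  "steps": [
    [[0,0.01,0],[0,0,0],0],
    [[0,0.01,0],[0,0,0],0],
    [[0,0.01,0],[0,0,0],0],
    [[0,0.01,0],[0,0,0],0],
    [[0,0.01,0],[0,0,0],0],
    [[0,0.01,0],[0,0,0],0],
    [[0,0.01,0],[0,0,0],0],
    [[0,0.01,0],[0,0,0],0]
  ]
}}

```text
clock: 9.02
eef_pos: [0.6003, -0.1387, 0.0287]
tool_rot: [0.049, 0.999, -0.001, -0.001]
ft_force: [-6.1, -2.5, 1.0]
grip_width: 0.0
grasp_force: 2.5
```

```bash
python3 - <<'E'
from h import *
st()
p,d=camera('scene');cv2.imwrite('pics/s6.png',cv2.resize(p[180:300,130:290,::-1],None,fx=4.5,fy=4.5,interpolation=cv2.INTER_CUBIC))
E
```

```text
t 9.0167 tcp tray mm [ 30.2 -66.6  28.7] rot err(tool, /pi) [-0.0007 -0.0009 -0.0004] F tray [-5.8 -3.1  1. ] 4.595703190911511e-05
```

View pics/s6.png

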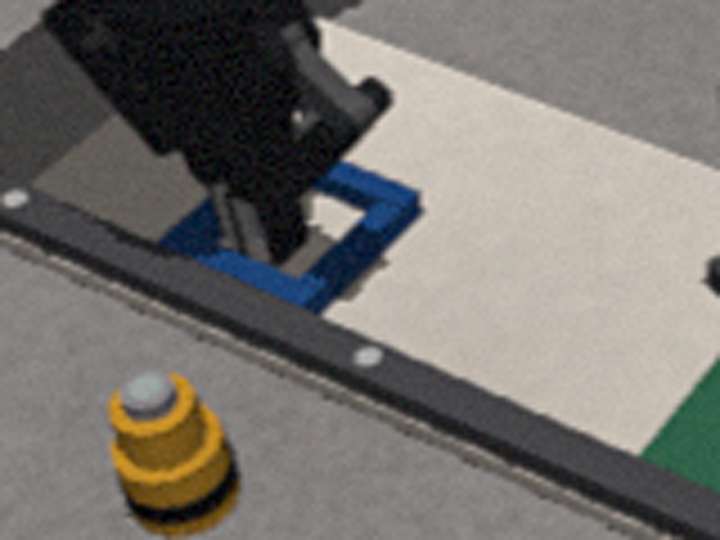

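The frame slides along the rail with the finger (its leading rail corner is now at (320,308)) and stays flush. I keep dragging.

Request:
{"fn": "apply_moves", "kwargs": {
  "steps": [
    [[0,0.015,0],[0,0,0],0],
    [[0,0.015,0],[0,0,0],0],
    [[0,0.015,0],[0,0,0],0],
    [[0,0.015,0],[0,0,0],0],
    [[0,0.015,0],[0,0,0],0],
    [[0,0.015,0],[0,0,0],0],
    [[0,0.015,0],[0,0,0],0],
    [[0,0.015,0],[0,0,0],0]
  ]
}}

```text
clock: 9.73
eef_pos: [0.6026, -0.1147, 0.0287]
tool_rot: [0.049, 0.999, -0.001, -0.001]
ft_force: [-5.2, -2.9, 1.0]
grip_width: 0.0002
grasp_force: 2.4
```

Request:
{"fn": "apply_moves", "kwargs": {
  "steps": [
    [[0,0.015,0],[0,0,0],0],
    [[0,0.015,0],[0,0,0],0],
    [[0,0.015,0],[0,0,0],0],
    [[0,0.015,0],[0,0,0],0],
    [[0,0.015,0],[0,0,0],0],
    [[0,0.015,0],[0,0,0],0],
    [[0,0.015,0],[0,0,0],0],
    [[0,0.015,0],[0,0,0],0]
  ]
}}

```text
clock: 10.4
eef_pos: [0.605, -0.0908, 0.0287]
tool_rot: [0.049, 0.999, -0.001, -0.001]
ft_force: [-4.1, -2.5, 1.6]
grip_width: 0.0
grasp_force: 2.4
```

```bash
python3 -c "
from h import *
st()"
```

```text
t 10.4 tcp tray mm [ 30.3 -18.5  28.7] rot err(tool, /pi) [-0.0007 -0.0008 -0.0004] F tray [-3.9 -2.9  1.6] 1.5968003300561447e-05
```

Request:
{"fn": "apply_moves", "kwargs": {
  "steps": [
    [[-0.0005,0.015,0],[0,0,0],0],
    [[-0.0005,0.015,0],[0,0,0],0],
    [[-0.0005,0.015,0],[0,0,0],0],
    [[-0.0005,0.015,0],[0,0,0],0],
    [[-0.0005,0.015,0],[0,0,0],0],
    [[0,0.015,0],[0,0,0],0],
    [[0,0.015,0],[0,0,0],0],
    [[0,0.015,0],[0,0,0],0]
  ]
}}

```text
clock: 11.07
eef_pos: [0.6074, -0.0671, 0.0285]
tool_rot: [0.049, 0.999, -0.001, -0.002]
ft_force: [-5.4, -2.5, 1.5]
grip_width: -0.0003
grasp_force: 2.8
```

Request:
{"fn": "apply_moves", "kwargs": {
  "steps": [
    [[-0.0005,0.015,0],[0,0,0],0],
    [[-0.0005,0.015,0],[0,0,0],0],
    [[0,0.015,0],[0,0,0],0],
    [[0,0.015,0],[0,0,0],0],
    [[0,0.015,0],[0,0,0],0],
    [[0,0.015,0],[0,0,0],0],
    [[0,0.015,0],[0,0,0],0],
    [[0,0.015,0],[0,0,0],0]
  ]
}}

```text
clock: 11.73
eef_pos: [0.6098, -0.0433, 0.0285]
tool_rot: [0.049, 0.999, -0.001, -0.002]
ft_force: [-6.3, -2.6, 1.4]
grip_width: 0.0001
grasp_force: 2.9
```

```bash
python3 - <<'E'
from h import *
st()
p,d=camera('scene');cv2.imwrite('pics/s7.png',p[:,:,::-1])
p=p.astype(int);m=((p[:,:,2]>p[:,:,0]+40)&(p[:,:,2]>p[:,:,1]+20)).astype('uint8');m[:160]=0;m[330:]=0;m[:,:130]=0;m[:,360:]=0
v,u=np.nonzero(m);w=np.array([pz('scene',a,b,.022) for a,b in zip(u,v)]);q=(w-np.r_[T0,0])@M*1e3
for k,n in((0,'x'),(1,'y')):print(n,np.percentile(q[:,k],[0.5,2,98,99.5]).round(1))
E
```

```text
t 11.7333 tcp tray mm [30.4 29.2 28.5] rot err(tool, /pi) [-0.0008 -0.0012 -0.0004] F tray [-6.  -3.2  1.4] 0.00010688752300989865
x [-11.2 -10.   50.9  51.4]
y [ 0.2  1.4 65.4 66. ]
```

Request:
{"fn": "apply_moves", "kwargs": {
  "steps": [
    [[0,0.015,0],[0,0,0],0],
    [[0,0.015,0],[0,0,0],0],
    [[0,0.015,0],[0,0,0],0],
    [[0,0.015,0],[0,0,0],0],
    [[0,0.015,0],[0,0,0],0],
    [[0,0.015,0],[0,0,0],0],
    [[0,0.015,0],[0,0,0],0],
    [[0,0.015,0],[0,0,0],0]
  ]
}}

```text
clock: 12.45
eef_pos: [0.6122, -0.0194, 0.0285]
tool_rot: [0.049, 0.999, -0.001, -0.002]
ft_force: [-6.4, -2.9, 1.7]
grip_width: 0.0002
grasp_force: 2.8
```

Request:
{"fn": "apply_moves", "kwargs": {
  "steps": [
    [[-0.0005,0.015,0],[0,0,0],0],
    [[-0.0005,0.015,0],[0,0,0],0],
    [[0,0.015,0],[0,0,0],0],
    [[0,0.015,0],[0,0,0],0],
    [[0,0.015,0],[0,0,0],0],
    [[0,0.015,0],[0,0,0],0],
    [[0,0.015,0],[0,0,0],0],
    [[0,0.015,0],[0,0,0],0]
  ]
}}

```text
clock: 13.12
eef_pos: [0.6146, 0.0045, 0.0284]
tool_rot: [0.049, 0.999, -0.001, -0.002]
ft_force: [-6.4, -3.5, 1.9]
grip_width: -0.0001
grasp_force: 3.0
```

Request:
{"fn": "apply_moves", "kwargs": {
  "steps": [
    [[-0.0005,0.015,0],[0,0,0],0],
    [[-0.0005,0.015,0],[0,0,0],0],
    [[-0.0005,0.015,0],[0,0,0],0],
    [[0,0.015,0],[0,0,0],0],
    [[0,0.015,0],[0,0,0],0],
    [[0,0.015,0],[0,0,0],0],
    [[0,0.015,0],[0,0,0],0],
    [[0,0.015,0],[0,0,0],0]
  ]
}}

```text
clock: 13.78
eef_pos: [0.6169, 0.0283, 0.0283]
tool_rot: [0.049, 0.999, -0.001, -0.002]
ft_force: [-6.4, -3.6, 1.8]
grip_width: -0.0001
grasp_force: 3.1
```

```bash
cat >> h.py <<'E'
def blue(n):
    p,d=camera(n);q=p;p=p.astype(int);m=(p[:,:,2]>p[:,:,0]+40)&(p[:,:,2]>p[:,:,1]+20)
    v,u=np.nonzero(m);w=np.array([pz(n,a,b,.022) for a,b in zip(u,v)]);q2=(w-np.r_[T0,0])@M*1e3
    q2=q2[(abs(q2[:,0])<90)&(abs(q2[:,1])<175)]
    for k,nn in((0,'x'),(1,'y')):print(n,nn,np.percentile(q2[:,k],[0.5,2,98,99.5]).round(1))
    return q
E
python3 -c "
from h import *
st();blue('scene');blue('top')"
```

```text
t 13.7833 tcp tray mm [ 30.5 101.2  28.3] rot err(tool, /pi) [-0.0009 -0.0015 -0.0003] F tray [-6.  -4.2  1.8] -0.00012173036116581023
scene x [-10.8  -8.1  51.2  51.7]
scene y [ 71.   71.8 135.6 136.1]Traceback (most recent call last):
  File "<string>", line 3, in <module>
    st();blue('scene');blue('top')
                       ~~~~^^^^^^^
  File "h.py", line 27, in blue
    for k,nn in((0,'x'),(1,'y')):print(n,nn,np.percentile(q2[:,k],[0.5,2,98,99.5]).round(1))
                                            ~~~~~~~~~~~~~^^^^^^^^^^^^^^^^^^^^^^^^^
    return _quantile_unchecked(
        a, q, axis, out, overwrite_input, method, keepdims, weights)
    return _ureduce(a,
                    func=_quantile_ureduce_func,
    ...<5 lines>...
                    overwrite_input=overwrite_input,
                    method=method)
    r = func(a, **kwargs)
    result = _quantile(arr,
                       quantiles=q,
    ...<2 lines>...
                       out=out,
                       weights=wgt)
    slices_having_nans = np.isnan(arr[-1, ...])
                                  ~~~^^^^^^^^^
IndexError: index -1 is out of bounds for axis 0 with size 0
```

Request:
{"fn": "apply_moves", "kwargs": {
  "steps": [
    [[0,0.01,0],[0,0,0],0],
    [[0,0.01,0],[0,0,0],0],
    [[0,0.01,0],[0,0,0],0],
    [[0,0.01,0],[0,0,0],0],
    [[0,0.01,0],[0,0,0],0],
    [[0,0.01,0],[0,0,0],0],
    [[0,0.01,0],[0,0,0],0],
    [[0,0.01,0],[0,0,0],0]
  ]
}}

```text
clock: 14.55
eef_pos: [0.6185, 0.0442, 0.0283]
tool_rot: [0.049, 0.999, -0.001, -0.002]
ft_force: [-6.6, -3.3, 2.1]
grip_width: -0.0001
grasp_force: 3.1
```

Request:
{"fn": "apply_moves", "kwargs": {
  "steps": [
    [[0,0.005,0],[0,0,0],0],
    [[0,0.005,0],[0,0,0],0],
    [[0,0.005,0],[0,0,0],0],
    [[0,0.005,0],[0,0,0],0],
    [[0,0.005,0],[0,0,0],0],
    [[0,0.005,0],[0,0,0],0],
    [[0,0.005,0],[0,0,0],0],
    [[0,0,0],[0,0,0],0]
  ]
}}

```text
clock: 15.22
eef_pos: [0.6192, 0.0513, 0.0282]
tool_rot: [0.049, 0.999, -0.001, -0.002]
ft_force: [-6.8, -3.3, 1.7]
grip_width: 0.0001
grasp_force: 3.0
```

```bash
python3 -c "
from h import *
st();blue('scene')"
```

```text
t 15.2167 tcp tray mm [ 30.5 124.3  28.2] rot err(tool, /pi) [-0.0008 -0.0015 -0.0003] F tray [-6.5 -3.9  1.7] 0.00011257485440926628
scene x [-10.6  -5.6  51.3  51.7]
scene y [ 93.6  94.1 154.9 155.3]
```

Request:
{"fn": "apply_moves", "kwargs": {
  "steps": [
    [[0,0.005,0],[0,0,0],0],
    [[0,0.005,0],[0,0,0],0],
    [[0,0.005,0],[0,0,0],0],
    [[0,0.005,0],[0,0,0],0],
    [[0,0,0],[0,0,0],0],
    [[0,0,0],[0,0,0],0],
    [[0,0,0],[0,0,0],0],
    [[0,0,0],[0,0,0],0]
  ]
}}

```text
clock: 15.93
eef_pos: [0.6197, 0.0554, 0.028]
tool_rot: [0.049, 0.999, -0.001, -0.002]
ft_force: [-5.2, -3.3, 0.5]
grip_width: -0.0002
grasp_force: 2.8
```

```bash
python3 -c "
from h import *
st();blue('scene')"
```

```text
t 15.9333 tcp tray mm [ 30.6 128.4  28. ] rot err(tool, /pi) [-0.0007 -0.0015 -0.0002] F tray [-4.9 -3.8  0.5] -0.00022361695547033894
scene x [-8.6  0.9 51.2 51.7]
scene y [ 93.3  93.8 154.6 155.3]
```

The frame has stopped moving while the finger slid on, so it is at the end stop. I'll press its leading wall gently to be sure.

Request:
{"fn": "apply_moves", "kwargs": {
  "steps": [
    [[0,0.005,0],[0,0,0],0],
    [[0,0.005,0],[0,0,0],0],
    [[0,0.005,0],[0,0,0],0],
    [[0,0.003,0],[0,0,0],0],
    [[0,0,0],[0,0,0],0],
    [[0,0,0],[0,0,0],0],
    [[0,0,0],[0,0,0],0],
    [[0,0,0],[0,0,0],0]
  ]
}}

```text
clock: 16.65
eef_pos: [0.6199, 0.0586, 0.0279]
tool_rot: [0.049, 0.999, -0.001, -0.002]
ft_force: [-6.3, -3.7, 0.5]
grip_width: 0.0
grasp_force: 3.3
```

```bash
python3 -c "
from h import *
st();blue('scene')"
```

```text
t 16.65 tcp tray mm [ 30.6 131.6  27.9] rot err(tool, /pi) [-0.0009 -0.0015 -0.0003] F tray [-5.9 -4.3  0.5] 4.882109409301083e-05
scene x [ 5.5  9.6 51.3 51.7]
scene y [ 93.2  93.6 154.4 155.1]
```

Request:
{"fn": "apply_moves", "kwargs": {
  "steps": [
    [[0,0.005,0],[0,0,0],0],
    [[0,0.005,0],[0,0,0],0],
    [[0,0.003,0],[0,0,0],0],
    [[0,0,0],[0,0,0],0],
    [[0,0,0],[0,0,0],0],
    [[0,0,0],[0,0,0],0],
    [[0,0,0],[0,0,0],0],
    [[0,0,0],[0,0,0],0]
  ]
}}

```text
clock: 17.37
eef_pos: [0.62, 0.0589, 0.0279]
tool_rot: [0.05, 0.999, -0.003, -0.003]
ft_force: [-6.0, -9.2, 0.2]
grip_width: -0.0
grasp_force: 5.8
```

Request:
{"fn": "apply_moves", "kwargs": {
  "steps": [
    [[0,0.005,0],[0,0,0],0],
    [[0,0.003,0],[0,0,0],0],
    [[0,0,0],[0,0,0],0],
    [[0,0,0],[0,0,0],0],
    [[0,0,0],[0,0,0],0],
    [[0,0,0],[0,0,0],0],
    [[0,0,0],[0,0,0],0],
    [[0,0,0],[0,0,0],0]
  ]
}}

```text
clock: 18.03
eef_pos: [0.62, 0.0591, 0.0279]
tool_rot: [0.051, 0.999, -0.005, -0.003]
ft_force: [-7.0, -11.4, 2.0]
grip_width: 0.0002
grasp_force: 7.4
```

```bash
python3 -c "
from h import *
st();blue('scene')"
```

```text
t 18.0333 tcp tray mm [ 30.6 132.2  27.9] rot err(tool, /pi) [-0.003  -0.0016 -0.0012] F tray [ -5.9 -12.    2. ] 0.00017970888410668513
scene x [-10.6  10.1  51.3  51.7]
scene y [ 93.2  93.7 154.5 155.1]
```

Forces of 6 N on the rail and 12 N on the stop, so the frame is home. I back off along the line that relieves both, then lift out.

Request:
{"fn": "apply_moves", "kwargs": {
  "steps": [
    [[0.004,-0.01,0],[0,0,0],0],
    [[0.004,-0.01,0],[0,0,0],0],
    [[0.01,-0.01,0],[0,0,0],0],
    [[0.015,-0.01,0],[0,0,0],0],
    [[0.01,0,0],[0,0,0],0],
    [[0,0,0],[0,0,0],0],
    [[0,0,0],[0,0,0],0],
    [[0,0,0],[0,0,0],0]
  ]
}}

```text
clock: 18.75
eef_pos: [0.6138, 0.0573, 0.0296]
tool_rot: [0.049, 0.999, 0.0, 0.001]
ft_force: [0.2, -0.2, -0.2]
grip_width: -0.0002
grasp_force: 0.0
```

```bash
python3 -c "
from h import *
st();blue('scene')"
```

```text
t 18.75 tcp tray mm [ 24.6 129.8  29.6] rot err(tool, /pi) [0.0001 0.0004 0.0001] F tray [ 0.2 -0.2 -0.2] -0.00021561952548797614
scene x [-7.9 -3.3 51.4 51.7]
scene y [ 93.1  93.6 154.5 155.2]
```

Free of all walls with no force, and the frame hasn't moved. Now I lift straight up and move back toward the robot for a clear view.

Request:
{"fn": "apply_moves", "kwargs": {
  "steps": [
    [[0,0,-0.03],[0,0,0],0],
    [[0,0,-0.06],[0,0,0],0],
    [[0,0,-0.1],[0,0,0],0],
    [[0,0,-0.15],[0,0,0],0],
    [[0,0,-0.15],[0,0,0],0],
    [[0,0,-0.15],[0,0,0],0],
    [[0,0,-0.1],[0,0,0],0],
    [[0,0,0],[0,0,0],0]
  ]
}}

```text
clock: 19.47
eef_pos: [0.6167, 0.0573, 0.1849]
tool_rot: [0.049, 0.999, 0.001, 0.006]
ft_force: [1.1, 0.2, -0.3]
grip_width: 0.0004
grasp_force: 0.0
```

Request:
{"fn": "apply_moves", "kwargs": {
  "steps": [
    [[0.15,0,0],[0,0,0],0],
    [[0.15,0,0],[0,0,0],0],
    [[0.15,0,0],[0,0,0],0],
    [[0.15,0,0],[0,0,0],0],
    [[0.15,0,0],[0,0,0],0],
    [[0.15,0,0],[0,0,0],0],
    [[0.1,0,0],[0,0,0],0],
    [[0,0,0],[0,0,0],0]
  ]
}}

```text
clock: 20.13
eef_pos: [0.4097, 0.0764, 0.1774]
tool_rot: [0.048, 0.999, -0.0, -0.002]
ft_force: [-0.6, -0.1, -1.4]
grip_width: 0.0
grasp_force: 0.0
```

```bash
python3 - <<'E'
from h import *
st();q=blue('top');blue('scene')
cv2.imwrite('pics/end.png',cv2.resize(q[150:310,250:450,::-1],None,fx=3.7,fy=3.7,interpolation=cv2.INTER_CUBIC))
E
```

```text
t 20.1333 tcp tray mm [-180.4  128.8  177.4] rot err(tool, /pi) [-0.0002 -0.0011  0.0003] F tray [-0.6 -0.1 -1.4] 3.4153253237982365e-05
top x [-13.5 -12.9  49.7  50.2]
top y [ 92.2  92.7 154.9 155.4]
scene x [-11.8 -11.1  51.   51.6]
scene y [ 92.7  93.3 154.7 155.3]
```

View pics/end.png

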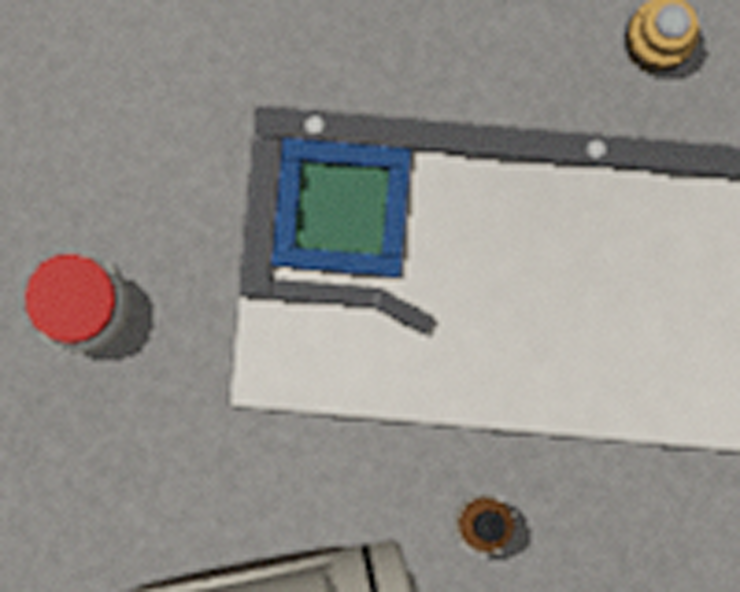

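The last picture shows the frame square in the corner ((283,140) to (404,277)), flush with both the rail and the stop. The bottle, jar and lens stand where they were and the arm is clear.

```bash
python3 -c "
from workcell import bot
print(bot.job_done())"
```

```text
the job is handed in; nothing more can be done
None
```

The frame is fully home in the corner pocket, touching both rail and end stop; the fingers are withdrawn, the bottle, jar and lens were not disturbed, and the job was handed in at about 20 s.

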